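# Continue a clutch pack on a splined hub

### The arm

A 6-joint arm with a two-finger parallel gripper is mounted at the origin on the work surface. World frame = base frame: x ahead of the robot, y to its left, z up, the work surface at z = 0. Lengths are in m, angles in rad, forces in N, time in s.
With the tool pointing down it reaches from about 0.325 to 0.925 m from the base axis. Payload 3.1 kg.
Tool frame: the origin (TCP) lies at the very end of the fingers, on their centre line; the grasp point (between the pads) lies 19 mm behind it; z points along the fingers, y is the direction in which the jaws open and shut (so a half turn about z gives the same grasp; the last joint's range is limited). The gripper opens to 85 mm and grips with 20 to 120 N. Pads are 22 mm wide; open, the fingers measure 114 mm over their backs; the gripper's body (76 mm by 85 mm) begins 54 mm behind the grasp point. The pads swing forward as they close: fully open they stand 13 mm farther back than shut.
Start: joints at [-1.317, 0.217, 1.613, -0, 1.311, -0.112], TCP at [0.224, -0.584, 0.231] pointing down, gripper open.
Joint ranges: [-2.75, 2.75], [-0.78, 2.1], [0.31, 2.55], [-1.13, 4.27], [0.13, 2.63], [-2.58, 2.58]. Speed limits (rad/s): [2.79, 2.79, 3.14, 3.14, 3.14, 3.14].

### API

Orientations are given as a unit quaternion [x, y, z, w].
In Python, from rig import r gives the robot as it stands.
- The arm moves only by the shell command python3 -m handwheel 'ROWS' [FORCE]. ROWS is JSON, a list of rows, each a list of 3 entries, a list of its own where there are three numbers: the shift along the tool's x, y, z in units of 0.5 m (1.0 is 0.5 m), then the turn about the tool's z in units of 60 degrees (1.0 is 60 degrees), then the gripper command: -1 is fully open, 1 is shut, values between are in proportion. In form: [[[tx, ty, tz], twist, gripper], ...]. A call has 1 to 8 rows; each row shifts and turns the commanded pose from where the row before left it, along the tool's axes as they then stand; what a row does not reach is not made up. A row lasts 1/8 s, in which the tool goes at most 62.5 mm and 10.7 degrees, less where a joint would pass 70% of its speed; a pose out of reach is approached as far as the arm can. A call with a number of a shift or a turn outside -1 to 1 is refused whole. A call with a gripper value outside its range is refused whole. The fingers move at their own pace and stop on an object; FORCE is the grip in N (left out, the last holds). Time passes only in rows, so rows that do not move let the fingers close. It gives the time, the measured TCP pose, the force and the opening at its end, in the units of the state.
- r.sense(): the state, without advancing time (a new reading comes with each control period).
- r.get_image(name): name is "scene" or "top" or "wrist"; returns a dict with "image" (384x512x3 uint8, blue, green, red), "K" (3x3 intrinsics, pixels), "view" (4x4, takes a point from world to camera coordinates); the wrist camera has in their place "tool_from_camera" (4x4, takes a point from camera to tool coordinates, whose origin is the TCP and whose axes are the flange's). Camera axes: x right, y down, z forward; pixel columns grow to the right and rows downward; lengths in m; the calibration is good to about 2 mm. A picture is of the moment at which its call begins: read the wrist's pose just before it. There is no depth.
- r.finish_job(): hands the job in, once; it reports no verdict.
Trained networks look in the newest picture that a camera, given by its name, has taken for a name from the list of things; names that differ only in an ending like _2 or _b are one class to them, and where a whole thing is asked for, a point or a joint stands for the part that bears it (a point fixed in the world has none). Each returns a list of dicts, best first, with "conf" (0 to 1); they miss things now and then, are a little off and sometimes report something else, mostly with a low value. They report only what shows in the picture. A call takes as long as a camera call. They do not tell look-alikes from the thing itself.
- r.search_frame(camera, target): "xy" ([column, row] in pixels, amid what is visible of it).
- r.trace(camera, target): "mask" (384x512 bool, what is visible of it) and "xy" ([column, row] in pixels, amid what is visible of it).
The state is a dict: "time_s": time; "joint_pos": joint angles; "dq": joint speeds; "joint_efforts": joint torques, N m; "eef_pos": TCP position; "tool_rot": TCP orientation; "wrist_force": force on the tool from outside, world axes, zero at the start; "wrist_torque": the same for the moment, N m; "opening": opening from 0.0 (shut) to 1.0 (fully open).
Only numpy, scipy, OpenCV 4.12 (cv2) and the standard library are available. Lean on these libraries where they do the work, as an engineer would, in place of code of your own. Each camera call takes 0.05 s, during which the arm holds its last target. There are 200 camera calls.

### The job

The clutch pack on the blue fixture has been begun with a small friction disc on the hub. Add the steel separator plate with its tab pointing the opposite way to that first disc's tab, then the large friction disc with its tab back over the first disc's tab; turn each plate gently on the splines until it slips over them, never forcing it, and slide it fully home so that the pack lies flat with no gaps. Let go of both plates and leave everything else on the bench where it is.

Things in the scene. Friction and masses are not known exactly. Their poses are not given: they have to be found in the camera images.
- fixture: Blue fixture fixed to the bench: base 120 x 100 x 16 mm (x, y, z), on it a spindle 42 mm wide up to 50 mm with an upright steel hub on the fixture's z axis. Origin: centre of the underside. The first disc (brick red, 46 mm across flats, fixed on the hub) fills 50 to 58 mm; its orange-tipped tab points roughly along +x (see spline_top)
- hub_seat (a point): Point on the hub's axis, on top of the first disc, 58 mm above the fixture's origin: the separator's underside belongs at this height, the large disc's 8 mm higher (66 mm). Spindle, hub and pack are sprung: they sink under a push from about 4.5 N, 0.8 N more per mm, to a hard stop at 8 mm, and rise back when freed; heights here are with the spindle up
- spline_top (a point): Point on the hub's axis at the top of the splines, 80 mm up. Four splines, 8 mm wide, out to 17 mm, the first one under the first disc's tab. They stand turned by up to 36 degrees from the fixture's axes; not measured: see or feel it. A plate over 4 degrees off rests on the spline tops. A stiff brake (0.22 N m) holds the hub
- hub_nose (a point): Tip of the hub on its axis, 93 mm up: a taper 10 mm wide at the tip widens within 7 mm to the round core, 19.6 mm wide, which centres a plate (1 mm play all round) 6 mm above the spline tops
- separator: Steel separator plate, bare grey, goes on first, tab to the fixture's -x; flat on a stand: octagonal ring 8 mm thick, 54 mm across flats; one tab (blue tip), 16 mm wide, reaching 46 mm from the centre along its +x. Grip across the two flats square to its y axis (54 mm apart, 22 mm long). Cross-shaped hole: slots 10.2 mm wide along its x and y, out to 18.5 mm; the 4 teeth between end 10.8 mm from centre. Origin: centre of underside, z up. About 75 g. 
- disc: Large friction disc, brick red, dark tab, goes on second, tab to the fixture's +x; flat on a stand: octagonal ring 8 mm thick, 62 mm across flats; one tab (orange tip), 16 mm wide, reaching 46 mm from the centre along its +x. Grip across the two flats square to its y axis (62 mm apart, 25 mm long). Cross-shaped hole: slots 10.2 mm wide along its x and y, out to 18.5 mm; the 4 teeth between end 10.8 mm from centre. Origin: centre of underside, z up. About 85 g. 
- separator_tab (a point): Point in the separator's tab, 40 mm along the plate's +x from its centre, at mid thickness
- disc_tab (a point): Point in the disc's tab, 40 mm along the plate's +x from its centre, at mid thickness
- stand_l: Black round stand on the robot's left, 44 mm in diameter, 24 mm high, with a 72 mm foot 3 mm thick, fixed; holds one of the two plates (which one varies). Origin: centre of the underside
- stand_r: The same stand on the robot's right, holding the other plate
- snap_ring: Bystander to leave alone: brass ring, 48 mm across, 6 mm high. Origin near the middle of its underside
- driver: Bystander to leave alone: blue-handled screwdriver, lying. Origin near the middle of its underside
- wrench: Bystander to leave alone: steel wrench, lying. Origin near the middle of its underside
- cup: Bystander to leave alone: aluminium parts bowl, 72 mm across, 50 mm high. Origin near the middle of its underside
- oil: Bystander to leave alone: amber oil bottle, 44 mm across, 90 mm high. Origin near the middle of its underside
- bearing: Bystander to leave alone: steel bearing, 40 mm across, 14 mm high. Origin near the middle of its underside
- spool: Bystander to leave alone: white spool, 48 mm across, 34 mm high. Origin near the middle of its underside
There are look-alikes about, which are no part of the job. What is shaped like the fixture but turquoise is not meant.

How it is judged:
By the outcome, as a careful person would: the job done as asked, in the order asked, and still so for the second after the job is handed in, with the robot touching nothing.
It also fails if it takes over 64 s, if anything falls off the work surface, if the arm or the gripper's body presses on something with over 40 N, if the wrist force passes 120 N, or if a joint passes its speed limit or range.

## Working session

There is one attempt and no reset: what is moved stays moved. The work goes in short steps, Python scripts to look and compute and a shell command to move; the robot and the scene stay as the last step left them, time stands still between calls to the robot, and variables do not carry over. Pictures are saved under pics/ and viewed, about 8 in all and at most 12, crops included, and the job is handed in when it is done.

```bash
ls; mkdir -p pics; cat > h.py <<'E'
import numpy as np, cv2
from rig import r
from scipy.spatial.transform import Rotation as R
def cam(name):
    s=r.sense(); d=r.get_image(name); K=np.array(d["K"])
    if name=="wrist":
        T=np.eye(4);T[:3,:3]=R.from_quat(s["tool_rot"]).as_matrix();T[:3,3]=s["eef_pos"]
        V=np.linalg.inv(T@np.array(d["tool_from_camera"]))
    else: V=np.array(d["view"])
    return d["image"],K,V
def toW(K,V,px,z):
    d=V[:3,:3].T@np.linalg.inv(K)@[px[0],px[1],1]; c=-V[:3,:3].T@V[:3,3]
    return c+d*(z-c[2])/d[2]
def toP(K,V,p):
    q=K@(V@[*p,1])[:3]; return q[:2]/q[2]
E
python3 - <<'E'
from h import *
for n in("top","scene"):
    im,K,V=cam(n); cv2.imwrite(f"pics/{n}.png",im)
    for t in("fixture","separator","disc","separator_tab","disc_tab","stand_l","stand_r","hub_nose"):
        z=dict(fixture=.05,separator=.032,disc=.032,separator_tab=.028,disc_tab=.028,stand_l=.024,stand_r=.024,hub_nose=.093)[t]
        print(n,t,[(np.round(x["conf"],2),np.round(x["xy"]),np.round(toW(K,V,x["xy"],z),3)) for x in r.search_frame(n,t)])
print(r.sense())
E
```

```text
pics
top fixture [(np.float64(0.9), array([357., 241.]), array([ 0.332, -0.274,  0.05 ])), (np.float64(0.65), array([248., 159.]), array([0.55 , 0.025, 0.05 ])), (np.float64(0.61), array([260., 224.]), array([ 0.371, -0.011,  0.05 ])), (np.float64(0.59), array([131., 277.]), array([0.224, 0.325, 0.05 ])), (np.float64(0.55), array([172., 148.]), array([0.574, 0.234, 0.05 ]))]
top separator [(np.float64(0.8), array([171., 150.]), array([0.572, 0.239, 0.032])), (np.float64(0.59), array([352., 156.]), array([ 0.568, -0.266,  0.032]))]
top disc [(np.float64(0.71), array([357., 154.]), array([ 0.575, -0.281,  0.032])), (np.float64(0.18), array([247., 157.]), array([0.559, 0.028, 0.032]))]
top separator_tab [(np.float64(0.87), array([180., 155.]), array([0.561, 0.216, 0.028])), (np.float64(0.52), array([308., 102.]), array([ 0.725, -0.144,  0.028]))]
top disc_tab [(np.float64(0.8), array([353., 155.]), array([ 0.571, -0.271,  0.028]))]
top stand_l [(np.float64(0.8), array([182., 160.]), array([0.548, 0.209, 0.024])), (np.float64(0.52), array([355., 155.]), array([ 0.574, -0.276,  0.024]))]

[... 2235 characters left out ...]
6, 0.093]))]
{'time_s': 0.9, 'joint_pos': array([-1.31717605e+00,  2.16880277e-01,  1.61335646e+00, -8.01557810e-06,
        1.31132858e+00, -1.12201916e-01]), 'dq': array([ 0.00100087,  0.00012297, -0.00182383, -0.00023667,  0.00053419,
        0.00066363]), 'joint_efforts': array([ 2.72580337e-04, -3.96886003e+01, -3.04262209e+01, -1.26065925e-04,
        6.76689979e-04,  6.54998573e-06]), 'eef_pos': array([ 0.22359712, -0.58366211,  0.23133529]), 'tool_rot': array([ 9.83318166e-01,  1.81893884e-01, -2.89857367e-06,  1.39039596e-05]), 'wrist_force': array([-0.09427151, -0.06112234, -0.93467866]), 'wrist_torque': array([ 0.04601586, -0.05732938, -0.04783555]), 'opening': 1.0021427736464037}
```

View pics/top.png

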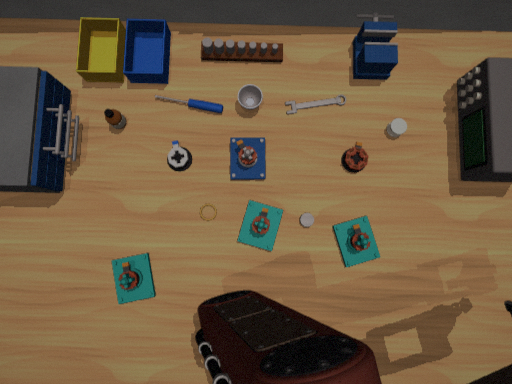

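View pics/scene.png

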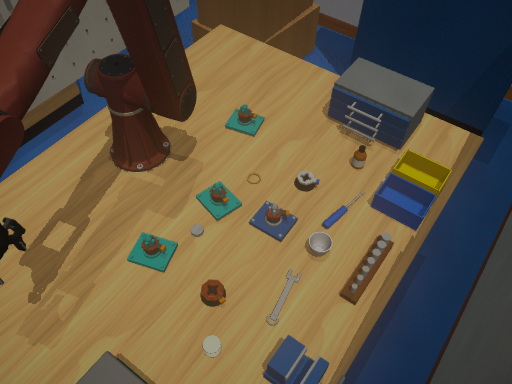

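The top view shows the blue fixture at (248,158). There are three turquoise look-alikes at (260,225), (356,241) and (133,278). The separator (grey, blue tip) is on the left stand at (179,156), and the large disc (red, orange tip) is on the right stand at (355,158). I'll check these in one close crop.

```bash
python3 - <<'E'
from h import *
im=cv2.imread("pics/top.png")
c=[cv2.resize(im[y-28:y+28,x-28:x+28],(390,390),interpolation=cv2.INTER_CUBIC) for x,y in((179,156),(248,158),(355,158))]
cv2.imwrite("pics/c1.png",cv2.resize(np.hstack(c),(798,266)))
d=r.get_image("top");K,V=np.array(d["K"]),np.array(d["view"])
for n,p,z in(("sep",(179,157),.032),("fix",(248,159),.0),("disc",(355,158),.032)):print(n,toW(K,V,p,z).round(3))
print(V.round(3),K)
print(r.get_image("wrist")["tool_from_camera"],r.get_image("wrist")["K"])
E
```

```text
sep [0.554 0.217 0.032]
fix [0.559 0.025 0.   ]
disc [ 0.563 -0.275  0.032]
[[ 0.023 -1.     0.009 -0.005]
 [-0.993 -0.024 -0.118  0.467]
 [ 0.118 -0.006 -0.993  1.024]
 [ 0.     0.     0.     1.   ]] [[378.79227011   0.         253.62931695]
 [  0.         378.79227011 189.85937116]
 [  0.           0.           1.        ]]
[[-4.89869011e-04 -9.44517671e-01 -3.28460239e-01  8.48675894e-02]
 [ 9.99999555e-01 -1.97807270e-04 -9.22596695e-04 -2.79415455e-04]
 [ 8.06437059e-04 -3.28460545e-01  9.44517348e-01 -1.43292633e-01]
 [ 0.00000000e+00  0.00000000e+00  0.00000000e+00  1.00000000e+00]] [[346.25035797   0.         255.54513746]
 [  0.         346.25035797 197.19965599]
 [  0.           0.           1.        ]]
```

View pics/c1.png

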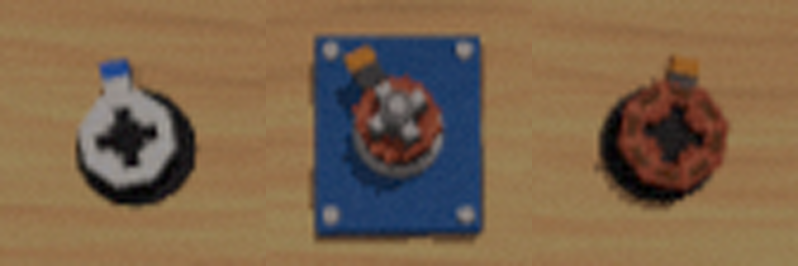

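The crop confirms all three choices. The grey plate with a blue tip has yaw of about +10°. The blue fixture is square to the bench, with its first tab turned about +32°. The red plate with an orange tip has yaw of about −10°. I'll go above the fixture and look.

```bash
cat >> h.py <<'E'
def yaw():
    m=R.from_quat(r.sense()["tool_rot"]).as_matrix(); return np.degrees(np.arctan2(m[1,0],m[0,0])),m
def todo(p,a=None):
    y,m=yaw(); s=r.sense(); d=m.T@(np.array(p)-s["eef_pos"])/.5
    print("shift units",d.round(4),"twist",None if a is None else round(((y-a+180)%360-180)/60,4),"pos",s["eef_pos"].round(4),"yaw",y.round(2),"t",s["time_s"],"q6",s["joint_pos"][5].round(2),"F",s["wrist_force"].round(1),"T",s["wrist_torque"].round(3),"op",s["opening"])
E
python3 -m handwheel '[[[0.0868,-0.076,0],0,-1],[[0.0868,-0.076,0],0,-1],[[0.0868,-0.076,0],0,-1],[[0.0868,-0.076,0],0,-1],[[0.0868,-0.076,0],0,-1],[[0.0868,-0.076,0],0,-1],[[0.0868,-0.076,0],0,-1],[[0.0868,-0.076,0],0,-1]]'
python3 -m handwheel '[[[0.0868,-0.076,0],0,-1],[[0.0868,-0.076,0],0,-1],[[0.0868,-0.076,0],0,-1],[[0.0868,-0.076,0],0,-1],[[0,0,0],0,-1],[[0,0,0],0,-1]]'
python3 - <<'E'
from h import *
todo((.547,.028,.23))
im,K,V=cam("wrist");cv2.imwrite("pics/w1.png",im)
np.savez("w1.npz",K=K,V=V)
E
```

```text
time_s: 2.05
eef_pos: [0.4398, -0.174, 0.2317]
tool_rot: [0.983, 0.182, 0.001, 0.0]
wrist_force: [1.8, -0.8, 0.2]
opening: 1.003
time_s: 2.8
eef_pos: [0.5465, 0.0284, 0.2311]
tool_rot: [0.983, 0.182, -0.0, 0.0]
wrist_force: [-0.3, -0.8, 0.3]
opening: 1.002
shift units [0.0006 0.0011 0.0022] twist None pos [0.5465 0.0284 0.2311] yaw 21.01 t 2.8 q6 1.13 F [-0.3 -0.8  0.3] T [ 0.01  -0.008  0.047] op 1.0024444468148919
```

View pics/w1.png

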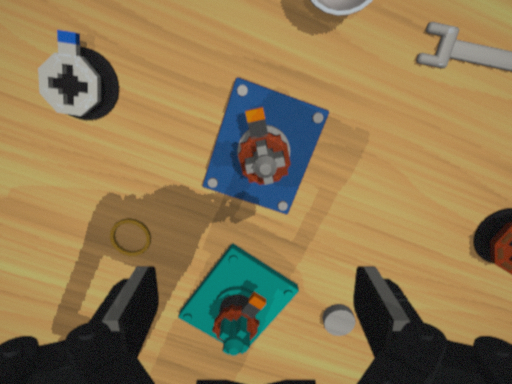

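```bash
cat > m.py <<'E'
import sys
from h import *
E
python3 - <<'E'
from h import *
d=np.load("w1.npz");K,V=d["K"],d["V"]
W=lambda p,z:toW(K,V,p,z)
B=[W(p,.016) for p in((242,90),(320,117),(282,206),(212,183))]
c=sum(B)/4;print("fix centre",c.round(4)); 
for i in range(4):
    e=B[(i+1)%4]-B[i];print(np.degrees(np.arctan2(e[1],e[0])).round(1),np.linalg.norm(e).round(4))
n=W((265,168),.093);t=W((256,115),.058);print("nose",n.round(4),"tab",t.round(4))
for q in(n,c):
    e=t-q;print("tab yaw",np.degrees(np.arctan2(e[1],e[0])).round(1),np.linalg.norm(e[:2]))
s=W((69,84),.032);u=W((68,38),.032);e=u-s;print("sep",s.round(4),np.degrees(np.arctan2(e[1],e[0])),np.linalg.norm(e[:2]))
im=cv2.imread("pics/w1.png");cv2.imwrite("pics/w1c.png",cv2.resize(im[80:220,190:340],None,fx=4,fy=4,interpolation=cv2.INTER_CUBIC))
todo((.5545,.2165,.13),190)
E
```

```text
fix centre [0.5598 0.0249 0.016 ]
-87.4 0.083
-179.5 0.103
91.8 0.0808
1.7 0.1018
nose [0.5611 0.026  0.093 ] tab [0.5955 0.0473 0.058 ]
tab yaw 31.7 0.04043646028577484
tab yaw 32.1 0.042128818902238525
sep [0.5566 0.2207 0.032 ] 12.19531958031314 0.03994021474415124
shift units [ 0.1502 -0.3468  0.2021] twist -2.8178 pos [0.5464 0.0278 0.2311] yaw 20.93 t 2.85 q6 1.13 F [ 0.1  0.2 -0.6] T [ 0.01   0.06  -0.008] op 1.0012394958437179
```

View pics/w1c.png

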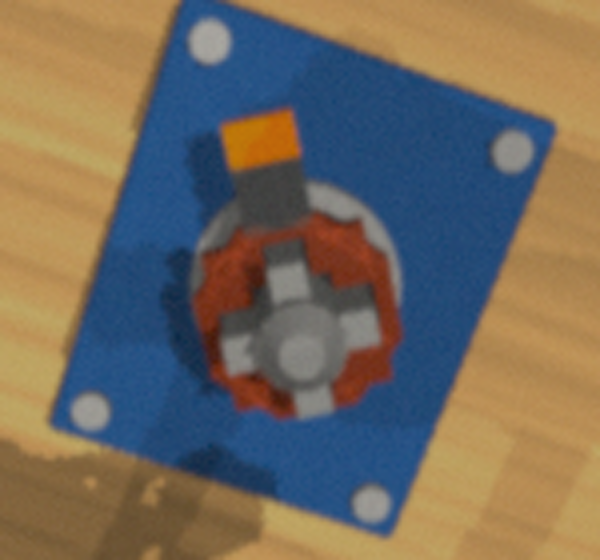

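The first disc's tab is at about 32° and the hub axis is near (0.560, 0.0255). Next I'll move above the separator with the tool turned to 190°.

```bash

python3 -m handwheel '[[[0.0392,-0.0882,0.03],0,-1],[[0.0392,-0.0882,0.03],0,-1],[[0.0392,-0.0882,0.03],0,-1],[[0.0392,-0.0882,0.03],0,-1],[[0,0,0],-0.176,-1],[[0,0,0],-0.176,-1],[[0,0,0],-0.176,-1],[[0,0,0],-0.176,-1]]' >/dev/null
python3 -m handwheel '[[[0,0,0],-0.176,-1],[[0,0,0],-0.176,-1],[[0,0,0],-0.176,-1],[[0,0,0],-0.176,-1],[[0,0,0],-0.176,-1],[[0,0,0],-0.176,-1],[[0,0,0],-0.176,-1],[[0,0,0],-0.176,-1]]' >/dev/null
python3 -m handwheel '[[[0,0,0],-0.176,-1],[[0,0,0],-0.176,-1],[[0,0,0],-0.176,-1],[[0,0,0],-0.176,-1],[[0,0,0],0,-1]]'
python3 - <<'E'
from h import *
todo((.5566,.2207,.13),191.5)
im,K,V=cam("wrist");cv2.imwrite("pics/w2.png",im)
np.savez("w2.npz",K=K,V=V)
p=toP(K,V,(.5566,.2207,.032)).astype(int);print(p)
for t in("separator","separator_tab"):
    for x in r.trace("wrist",t)[:1]: 
        print(t,x["conf"],x["xy"],toW(K,V,x["xy"],.032))
E
```

```text
time_s: 5.48
eef_pos: [0.5571, 0.2195, 0.1714]
tool_rot: [-0.084, 0.996, -0.0, 0.0]
wrist_force: [1.1, 0.4, 0.2]
opening: 1.001
shift units [0.0006 0.0026 0.0829] twist -0.0308 pos [0.5571 0.2195 0.1714] yaw -170.35 t 5.475 q6 -1.48 F [1.1 0.4 0.2] T [ 0.029 -0.01   0.013] op 1.0012870322355167
[256 182]
separator 0.85 [267.6, 189.1] [0.56125063 0.23110053 0.032     ]
separator_tab 0.58 [264.1, 187.7] [0.56051398 0.22792308 0.032     ]
```

View pics/w2.png

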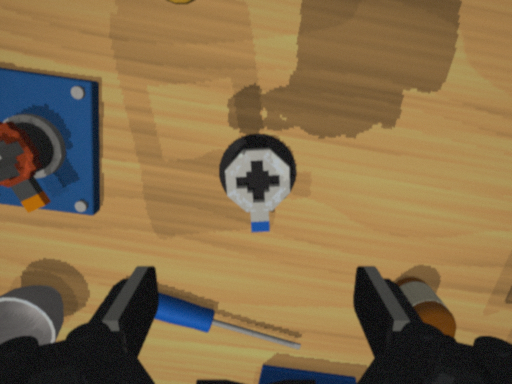

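The wrist view shows the separator's hole centre at (258,181) and its tab tip at (261,227). Nothing is near the path of the fingers.

```bash

python3 - <<'E'
from h import *
d=np.load("w2.npz");K,V=d["K"],d["V"]
im=cv2.imread("pics/w2.png")
g=im[130:240,215:305].astype(int);m=((g.min(2)>125)).astype(np.uint8)
n,l,st,ce=cv2.connectedComponentsWithStats(m);i=1+st[1:,4].argmax()
cs,_=cv2.findContours((l==i).astype(np.uint8),cv2.RETR_CCOMP,cv2.CHAIN_APPROX_NONE)
hole=[cv2.moments(c) for c in cs if 100<cv2.contourArea(c)<900];print([(M["m10"]/M["m00"]+215,M["m01"]/M["m00"]+130,M["m00"]) for M in hole],st[i])
b=im[200:240,240:285].astype(int);mb=(b[...,0]>110)&(b[...,0]-b[...,2]>70);ys,xs=np.nonzero(mb);print(xs.mean()+240,ys.mean()+200)
for M in hole:
  h=toW(K,V,(M["m10"]/M["m00"]+215,M["m01"]/M["m00"]+130),.032);t=toW(K,V,(xs.mean()+240,ys.mean()+200),.032);e=t-h
  a=np.degrees(np.arctan2(e[1],e[0]));print(h,a,np.linalg.norm(e));todo((*h[:2],.006),a+180)
E
```

```text
[] [  10   20   65   72 2332]
259.94666666666666 226.02666666666667
```

```bash

python3 - <<'E'
from h import *
d=np.load("w2.npz");K,V=d["K"],d["V"]
im=cv2.imread("pics/w2.png")
h0=(258.2,181.2)
g=im[160:203,235:282].astype(int).max(2)<90
n,l,st,ce=cv2.connectedComponentsWithStats(g.astype(np.uint8));k=l[21,23];print(st[k],ce[k]+[235,160])
t=toW(K,V,(259.95,226.03),.032)
for hp in(ce[k]+[235,160],h0):
  h=toW(K,V,hp,.032);e=t-h
  a=np.degrees(np.arctan2(e[1],e[0]));print(h,a,np.linalg.norm(e));todo((*h[:2],.006),a+180)
E
```

```text
[  1   1  43  41 864] [257.3599537  180.73611111]
[0.55536426 0.2211885  0.032     ] 12.86912175812671 0.041998826997893784
shift units [0.003  0.0023 0.3308] twist -0.0527 pos [0.5571 0.2203 0.1714] yaw -170.29 t 5.625 q6 -1.48 F [-0.1 -0.4  0.4] T [0.045 0.012 0.012] op 1.0022231864797646
[0.55564953 0.2219621  0.032     ] 11.91682077694813 0.04155415775994891
shift units [0.0022 0.0038 0.3308] twist -0.0369 pos [0.5571 0.2203 0.1714] yaw -170.29 t 5.625 q6 -1.48 F [-0.1 -0.4  0.4] T [0.045 0.012 0.012] op 1.0022231864797646
```

```bash

python3 -m handwheel '[[[0.0025,0.003,0],-0.045,-1],[[0,0,0.08],0,-1],[[0,0,0.08],0,-1],[[0,0,0.08],0,-1],[[0,0,0.06],0,-1],[[0,0,0.03],0,-1],[[0,0,0],0,-1]]'
python3 -m handwheel '[[[0,0,0],0,1],[[0,0,0],0,1],[[0,0,0],0,1],[[0,0,0],0,1],[[0,0,0],0,1],[[0,0,0],0,1]]' 40
python3 - <<'E'
from h import *
todo((.56,.0255,.16),32)
E
```

```text
time_s: 6.5
eef_pos: [0.5547, 0.2221, 0.0054]
tool_rot: [-0.109, 0.994, -0.0, -0.001]
wrist_force: [-0.1, -0.2, 0.3]
opening: 0.998
time_s: 7.25
eef_pos: [0.5572, 0.223, 0.0084]
tool_rot: [-0.11, 0.994, 0.0, 0.002]
wrist_force: [0.3, -1.1, 6.5]
opening: 0.619
shift units [ 0.0797 -0.3866 -0.3036] twist 2.6769 pos [0.5572 0.223  0.0084] yaw -167.39 t 7.25 q6 -1.53 F [ 0.3 -1.1  6.5] T [ 0.031  0.062 -0.034] op 0.6185806318974302
```

```bash

python3 -m handwheel '[[[0,0,-0.05],0,1],[[0,0,-0.09],0,1],[[0,0,-0.09],0,1],[[0,0,-0.09],0,1],[[0.02,-0.0967,0],0,1],[[0.02,-0.0967,0],0,1],[[0.02,-0.0967,0],0,1],[[0.02,-0.0967,0],0,1]]'
python3 -m handwheel '[[[0,0,0],0.167,1],[[0,0,0],0.167,1],[[0,0,0],0.167,1],[[0,0,0],0.167,1],[[0,0,0],0.167,1],[[0,0,0],0.167,1],[[0,0,0],0.167,1],[[0,0,0],0.167,1]]' >/dev/null
python3 -m handwheel '[[[0,0,0],0.167,1],[[0,0,0],0.167,1],[[0,0,0],0.167,1],[[0,0,0],0.167,1],[[0,0,0],0.167,1],[[0,0,0],0.167,1],[[0,0,0],0.167,1],[[0,0,0],0.167,1]]' >/dev/null
python3 -m handwheel '[[[0,0,0],0,1],[[0,0,0],0,1]]'
python3 - <<'E'
from h import *
todo((.56,.0255,.16),32)
im,K,V=cam("wrist");cv2.imwrite("pics/w3.png",im)
s=r.sense();d=r.get_image("wrist");np.savez("w3.npz",K=K,V=V,T=d["tool_from_camera"])
E
```

```text
time_s: 8.25
eef_pos: [0.5581, 0.0236, 0.1662]
tool_rot: [-0.11, 0.994, -0.0, -0.0]
wrist_force: [0.4, -0.8, -1.0]
opening: 0.622
time_s: 10.5
eef_pos: [0.5584, 0.0251, 0.1661]
tool_rot: [0.96, 0.279, -0.0, -0.0]
wrist_force: [0.5, 0.3, -0.2]
opening: 0.624
shift units [0.0031 0.001  0.0123] twist 0.0074 pos [0.5584 0.0251 0.1661] yaw 32.44 t 10.5 q6 0.92 F [ 0.5  0.3 -0.2] T [0.009 0.011 0.038] op 0.6238855984197803
```

View pics/w3.png

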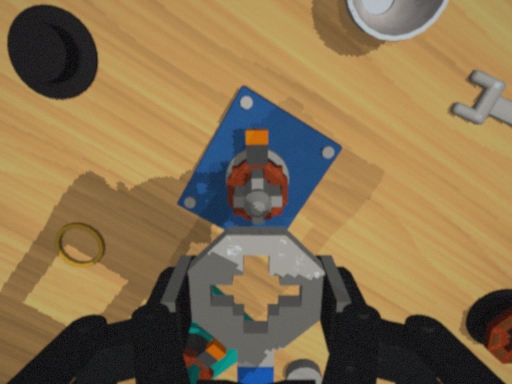

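The separator is held with its tab pointing away from the first disc's tab. The hub nose is at (258,203), the first tab at (257,137) and the held hole near (258,288). I'll measure the offset from an enlarged crop.

```bash

python3 - <<'E'
from h import *
d=np.load("w3.npz");K,V,T=d["K"],d["V"],d["T"]
im=cv2.imread("pics/w3.png");cv2.imwrite("pics/w3c.png",cv2.resize(im[120:380,180:340],None,fx=2.3,fy=2.3,interpolation=cv2.INTER_CUBIC))
n=toW(K,V,(258,203),.093);t=toW(K,V,(257,137.5),.058);e=t-n
print("nose",n.round(4),"tab yaw",np.degrees(np.arctan2(e[1],e[0])).round(2),np.linalg.norm(e[:2]))
C=np.linalg.inv(T)
for x in(.001,.003,.005):
    print(x,[(K@(C@[x+a,b,-.0236,1])[:3]/(C@[x+a,b,-.0236,1])[2])[:2].round(1).tolist() for a,b in((.027,0),(.0185,0),(.0051,.0185),(.0051,-.0185),(0,.0267),(0,-.0267),(-.0051,.0185),(-.0185,0),(-.027,0))])
E
```

```text
nose [0.5638 0.0271 0.093 ] tab yaw 33.36 0.037762085991809864
0.001 [[256.5, 235.2], [256.5, 255.1], [302.6, 284.8], [210.4, 284.8], [322.2, 295.6], [190.7, 295.6], [301.5, 306.2], [256.4, 332.8], [256.4, 348.9]]
0.003 [[256.5, 230.4], [256.5, 250.5], [302.8, 280.5], [210.1, 280.5], [322.5, 291.4], [190.4, 291.4], [301.7, 302.1], [256.4, 328.9], [256.4, 345.1]]
0.005 [[256.5, 225.6], [256.5, 245.9], [303.0, 276.1], [209.9, 276.1], [322.8, 287.2], [190.1, 287.2], [301.9, 297.9], [256.4, 325.0], [256.4, 341.4]]
```

View pics/w3c.png

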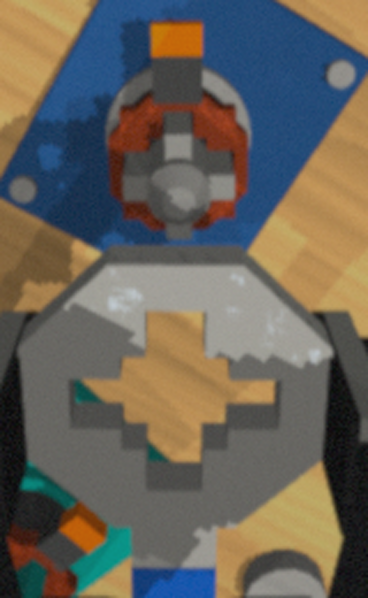

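```bash

python3 - <<'E'
from h import *
d=np.load("w3.npz");K,V,T=d["K"],d["V"],d["T"]
P=lambda x,y:(180+x/2.3,120+y/2.3)
for q,z in(((182,198),.093),((179.5,193),.086),((178,145),.080),((178,231),.08),((130,187),.08),((224,187),.08),((177,40),.058)): print(toW(K,V,P(*q),z).round(4))
y,m=yaw();h=np.array([.561,.0255]);tgt=h-(m@[.001,0,0])[:2]
todo((*tgt,.10),32.4)
E
```

```text
[0.5623 0.0253 0.093 ]
[0.5611 0.0253 0.086 ]
[0.572  0.0327 0.08  ]
[0.5483 0.0177 0.08  ]
[0.5527 0.0379 0.08  ]
[0.5682 0.0136 0.08  ]
[0.5954 0.0479 0.058 ]
shift units [0.0027 0.0019 0.1324] twist -0.0003 pos [0.5585 0.025  0.1662] yaw 32.38 t 10.6 q6 0.92 F [-0.3 -0.3 -1.4] T [-0.006  0.037 -0.003] op 0.6250912150352788
```

```bash

python3 -m handwheel '[[[0.0022,0.0016,0.04],0,1],[[0,0,0.04],0,1],[[0,0,0.04],0,1],[[0,0,0.04],0,1],[[0,0,0.012],0,1],[[0,0,0.008],0,1],[[0,0,0.008],0,1]]'
python3 -m handwheel '[[[0,0,0.006],0,1],[[0,0,0.006],0,1],[[0,0,0.004],0,1]]'
python3 - <<'E'
from h import *
todo((.5599,.0249,.0425),32.4)
E
```

```text
time_s: 11.48
eef_pos: [0.5607, 0.0249, 0.0727]
tool_rot: [0.961, 0.278, 0.001, 0.0]
wrist_force: [0.4, -0.1, -0.9]
opening: 0.624
time_s: 11.85
eef_pos: [0.5601, 0.0249, 0.0644]
tool_rot: [0.961, 0.278, 0.0, 0.0]
wrist_force: [0.2, 0.3, -0.4]
opening: 0.621
shift units [-0.0005 -0.0002  0.0437] twist -0.0017 pos [0.5601 0.0249 0.0644] yaw 32.3 t 11.85 q6 0.93 F [ 0.2  0.3 -0.4] T [-0.002  0.074  0.056] op 0.6205196864549172
```

No contact force so far, so the plate is around the core. I'll go gently onto the splines.

```bash

python3 -m handwheel '[[[0,0,0.004],0,1],[[0,0,0.004],0,1],[[0,0,0],0,1]]'
python3 -m handwheel '[[[0,0,0.004],0,1],[[0,0,0.003],0,1],[[0,0,0],0,1]]'
python3 - <<'E'
from h import *
todo((.5599,.0249,.0425),32.4)
E
```

```text
time_s: 12.22
eef_pos: [0.5598, 0.0249, 0.0601]
tool_rot: [0.961, 0.278, -0.0, -0.0]
wrist_force: [-0.3, 0.4, -0.6]
opening: 0.622
time_s: 12.6
eef_pos: [0.5598, 0.025, 0.0566]
tool_rot: [0.961, 0.278, -0.0, -0.0]
wrist_force: [-0.1, 0.2, -0.7]
opening: 0.617
shift units [0.0001 0.0002 0.0282] twist -0.0017 pos [0.5598 0.025  0.0566] yaw 32.3 t 12.6 q6 0.93 F [-0.1  0.2 -0.7] T [ 0.033 -0.058  0.013] op 0.617115552064617
```

It has slipped over the splines freely, with no force. Sliding it home.

```bash

python3 -m handwheel '[[[0,0,0.006],0,1],[[0,0,0.006],0,1],[[0,0,0.006],0,1],[[0,0,0.005],0,1],[[0,0,0],0,1]]'
python3 -m handwheel '[[[0,0,0.003],0,1],[[0,0,0.003],0,1],[[0,0,0],0,1]]'
python3 - <<'E'
from h import *
todo((.5599,.0249,.0425),32.4)
E
```

```text
time_s: 13.22
eef_pos: [0.5597, 0.025, 0.0449]
tool_rot: [0.961, 0.278, -0.0, -0.0]
wrist_force: [1.3, 0.1, -0.2]
opening: 0.623
time_s: 13.6
eef_pos: [0.5602, 0.0249, 0.0425]
tool_rot: [0.961, 0.278, 0.0, 0.0]
wrist_force: [-0.7, 0.6, 0.0]
opening: 0.622
shift units [-0.0005 -0.0003 -0.0001] twist -0.0017 pos [0.5602 0.0249 0.0425] yaw 32.3 t 13.6 q6 0.93 F [-0.7  0.6  0. ] T [0.008 0.02  0.008] op 0.621731132751497
```

```bash

python3 -m handwheel '[[[0,0,0.003],0,1],[[0,0,0.002],0,1],[[0,0,0],0,1]]'
python3 -m handwheel '[[[0,0,0.003],0,1],[[0,0,0],0,1],[[0,0,0],0,1]]'
python3 - <<'E'
from h import *
todo((.5599,.0249,.0425),32.4)
E
```

```text
time_s: 13.98
eef_pos: [0.5602, 0.0249, 0.0404]
tool_rot: [0.961, 0.278, 0.0, 0.0]
wrist_force: [-2.3, -0.3, 5.8]
opening: 0.62
time_s: 14.35
eef_pos: [0.5602, 0.0249, 0.0391]
tool_rot: [0.961, 0.278, 0.0, 0.0]
wrist_force: [-2.2, 0.1, 6.3]
opening: 0.623
shift units [-0.0006 -0.0003 -0.0068] twist -0.0016 pos [0.5602 0.0249 0.0391] yaw 32.3 t 14.35 q6 0.93 F [-2.2  0.1  6.3] T [-0.022  0.477  0.015] op 0.6229922542919559
```

It's seated: contact came at z of about 0.041 and the spring is giving. I'll ease off, release, and look.

```bash

python3 -m handwheel '[[[0,0,-0.002],0,1],[[0,0,0],0,0.2],[[0,0,0],0,-0.3],[[0,0,0],0,-1],[[0,0,0],0,-1],[[0,0,0],0,-1],[[0,0,0],0,-1]]'
python3 -m handwheel '[[[0,0,-0.04],0,-1],[[0,0,-0.1],0,-1],[[0,0,-0.1],0,-1],[[0,0,0],0,-1],[[0,0,0],0,-1]]'
python3 - <<'E'
from h import *
todo((.563,-.275,.165),-10)
im,K,V=cam("wrist");cv2.imwrite("pics/w4.png",im)
np.savez("w4.npz",K=K,V=V)
E
```

```text
time_s: 15.22
eef_pos: [0.56, 0.025, 0.0392]
tool_rot: [0.961, 0.278, -0.0, -0.0]
wrist_force: [-0.0, 0.3, 0.3]
opening: 1.003
time_s: 15.85
eef_pos: [0.5602, 0.025, 0.1604]
tool_rot: [0.961, 0.278, 0.001, 0.0]
wrist_force: [-0.6, -0.4, -0.4]
opening: 0.999
shift units [-0.3159  0.5101 -0.009 ] twist 0.705 pos [0.5602 0.025  0.1604] yaw 32.3 t 15.85 q6 0.93 F [-0.6 -0.4 -0.4] T [ 0.018 -0.03   0.065] op 0.9991227734045642
```

View pics/w4.png

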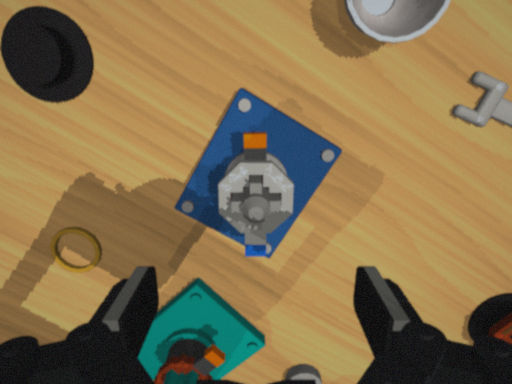

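The separator is on flat, with its blue tab at (256,248) opposite the orange tab at (256,142). Now the disc.

```bash

python3 -m handwheel '[[[-0.0527,0.085,0],0,-1],[[-0.0527,0.085,0],0,-1],[[-0.0527,0.085,0],0,-1],[[-0.0527,0.085,0],0,-1],[[-0.0527,0.085,0],0,-1],[[-0.0527,0.085,0],0,-1],[[0,0,0],0.176,-1],[[0,0,0],0.176,-1]]' >/dev/null
python3 -m handwheel '[[[0,0,0],0.176,-1],[[0,0,0],0.176,-1],[[0,0,0],0,-1],[[0,0,0],0,-1]]'
python3 - <<'E'
from h import *
todo((.563,-.275,.0085),-10)
im,K,V=cam("wrist")
p=toP(K,V,(.563,-.275,.032)).astype(int);x0,y0=p[0]-75,p[1]-100;print(p,x0,y0)
cv2.imwrite("pics/w5.png",im);cv2.imwrite("pics/w5c.png",cv2.resize(im[y0:y0+150,x0:x0+150],None,fx=4,fy=4,interpolation=cv2.INTER_CUBIC))
np.savez("w5.npz",K=K,V=V)
E
```

```text
time_s: 17.4
eef_pos: [0.562, -0.2746, 0.158]
tool_rot: [0.996, -0.085, -0.001, -0.001]
wrist_force: [-0.3, 0.4, -0.4]
opening: 1.006
shift units [0.0028 0.0006 0.2991] twist 0.0035 pos [ 0.562  -0.2746  0.158 ] yaw -9.79 t 17.4 q6 1.17 F [-0.3  0.4 -0.4] T [0.039 0.005 0.005] op 1.0063742484144498
[256 185] 181 85
```

View pics/w5c.png

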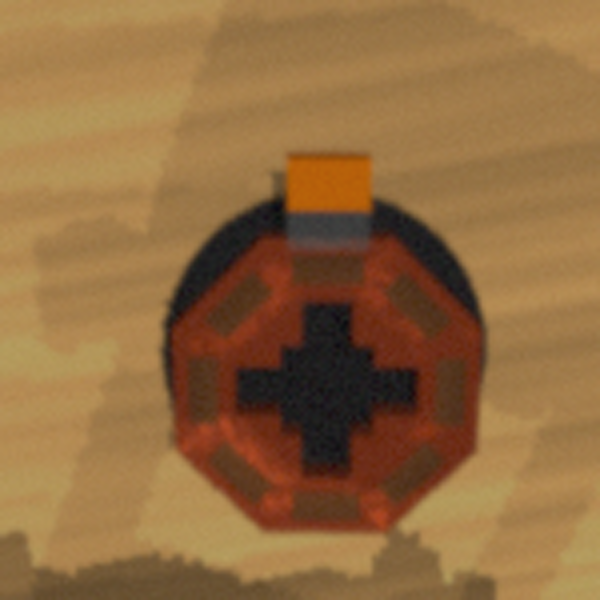

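The large disc's hole centre is at about (262.8,181.8) and its tab at (263.2,130.8), already nearly in line with the tool.

```bash

python3 - <<'E'
from h import *
d=np.load("w5.npz");K,V=d["K"],d["V"]
h=toW(K,V,(262.75,181.75),.032);t=toW(K,V,(263.25,130.75),.032);e=t-h;a=np.degrees(np.arctan2(e[1],e[0]));print(h,a,np.linalg.norm(e))
todo((*h[:2],.0085),a)
E
```

```text
[ 0.56493714 -0.28046707  0.032     ] -9.964996877641845 0.041064710899005895
shift units [0.0079 0.0105 0.2998] twist 0.0024 pos [ 0.5622 -0.2747  0.1584] yaw -9.82 t 17.45 q6 1.18 F [-0.2  0.5 -0.5] T [-0.038 -0.056 -0.031] op 0.9973435432617286
```

```bash

python3 -m handwheel '[[[0.008,0.0105,0],0.002,-1],[[0,0,0.08],0,-1],[[0,0,0.08],0,-1],[[0,0,0.08],0,-1],[[0,0,0.04],0,-1],[[0,0,0.018],0,-1],[[0,0,0],0,-1]]'
python3 -m handwheel '[[[0,0,0],0,1],[[0,0,0],0,1],[[0,0,0],0,1],[[0,0,0],0,1],[[0,0,0],0,1],[[0,0,0],0,1]]' 40
python3 - <<'E'
from h import *
todo((.5599,.0249,.166),32.4)
E
```

```text
time_s: 18.32
eef_pos: [0.5662, -0.2813, 0.0108]
tool_rot: [0.996, -0.088, 0.0, 0.0]
wrist_force: [1.0, 0.7, -0.4]
opening: 1.001
time_s: 19.08
eef_pos: [0.5672, -0.2819, 0.0125]
tool_rot: [0.996, -0.088, 0.002, 0.001]
wrist_force: [0.1, 1.5, 6.0]
opening: 0.717
shift units [-0.1206 -0.6012 -0.3082] twist -0.7077 pos [ 0.5672 -0.2819  0.0125] yaw -10.06 t 19.075 q6 1.17 F [0.1 1.5 6. ] T [0.168 0.055 0.02 ] op 0.7172278734377495
```

```bash

python3 -m handwheel '[[[0,0,-0.05],0,1],[[0,0,-0.09],0,1],[[0,0,-0.09],0,1],[[0,0,-0.08],0,1],[[-0.0201,-0.1,0],0,1],[[-0.0201,-0.1,0],0,1],[[-0.0201,-0.1,0],0,1],[[-0.0201,-0.1,0],0,1]]'
python3 -m handwheel '[[[-0.0201,-0.1,0],0,1],[[-0.0201,-0.1,0],0,1],[[0,0,0],-0.1415,1],[[0,0,0],-0.1415,1],[[0,0,0],-0.1415,1],[[0,0,0],-0.1415,1],[[0,0,0],-0.1415,1],[[0,0,0],0,1]]'
python3 -m handwheel '[[[0,0,0],0,1]]'
python3 - <<'E'
from h import *
todo((.5599,.0249,.166),32.4)
im,K,V=cam("wrist");cv2.imwrite("pics/w6.png",im);cv2.imwrite("pics/w6c.png",cv2.resize(im[120:380,170:350],None,fx=2.3,fy=2.3,interpolation=cv2.INTER_CUBIC))
T=np.array(r.get_image("wrist")["tool_from_camera"]);np.savez("w6.npz",K=K,V=V)
C=np.linalg.inv(T)
for z in(-.0195,-.0215):
  for x in(-.001,.001,.003):
    print(z,x,[[round(float(u)) for u in (((K@(C@[x+a,b,z,1])[:3]/(C@[x+a,b,z,1])[2])[:2])-[170,120])*2.3] for a,b in((.031,0),(.0185,0),(.0051,.0185),(.0051,-.0185),(-.0051,.0185),(-.0185,0))])
E
```

```text
time_s: 20.08
eef_pos: [0.5604, -0.0754, 0.1651]
tool_rot: [0.996, -0.088, -0.0, -0.0]
wrist_force: [0.6, 0.8, -0.5]
opening: 0.714
time_s: 21.08
eef_pos: [0.5583, 0.025, 0.1651]
tool_rot: [0.961, 0.278, -0.0, -0.0]
wrist_force: [-0.7, -0.7, -0.8]
opening: 0.71
time_s: 21.2
eef_pos: [0.5585, 0.025, 0.1652]
tool_rot: [0.961, 0.278, -0.0, -0.0]
wrist_force: [-0.1, 1.2, -2.2]
opening: 0.718
shift units [ 0.0023  0.0017 -0.0017] twist -0.0022 pos [0.5585 0.025  0.1652] yaw 32.27 t 21.2 q6 0.93 F [-0.1  1.2 -2.2] T [-0.047 -0.048 -0.067] op 0.7179917058377532
-0.0195 -0.001 [[199, 244], [199, 309], [302, 376], [96, 376], [299, 423], [199, 483]]
-0.0195 0.001 [[199, 233], [199, 299], [302, 366], [96, 366], [300, 414], [199, 474]]
-0.0195 0.003 [[199, 222], [199, 289], [302, 356], [95, 356], [300, 405], [199, 466]]
-0.0215 -0.001 [[199, 249], [199, 315], [303, 382], [95, 382], [300, 430], [199, 490]]
-0.0215 0.001 [[199, 238], [199, 305], [303, 372], [94, 372], [301, 421], [199, 482]]
-0.0215 0.003 [[199, 227], [199, 294], [304, 363], [94, 363], [301, 412], [199, 473]]
```

View pics/w6c.png

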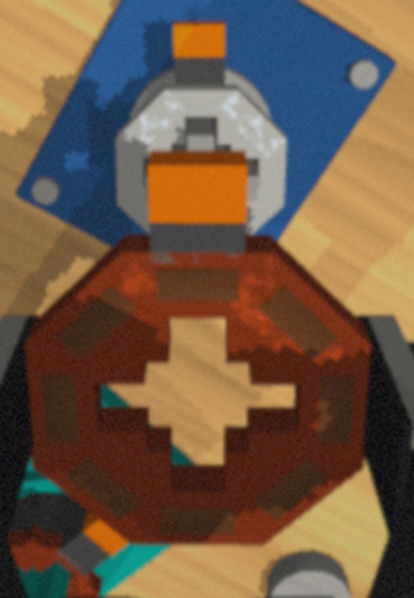

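The disc is held square with its tab over the first tab, and the hole centre is about 1.3 mm behind the TCP along tool x. Lowering onto the hub.

```bash

python3 -m handwheel '[[[0.007,0.0018,0.04],0,1],[[0,0,0.05],0,1],[[0,0,0.05],0,1],[[0,0,0.025],0,1],[[0,0,0.01],0,1],[[0,0,0.008],0,1],[[0,0,0],0,1]]'
python3 -m handwheel '[[[0,0,0.006],0,1],[[0,0,0.004],0,1],[[0,0,0.004],0,1],[[0,0,0],0,1]]'
python3 -m handwheel '[[[0,0,0.004],0,1],[[0,0,0.004],0,1],[[0,0,0],0,1]]'
python3 - <<'E'
from h import *
todo((.5619,.0261,.0525),32.4)
E
```

```text
time_s: 22.18
eef_pos: [0.5627, 0.026, 0.0743]
tool_rot: [0.96, 0.279, 0.0, 0.0]
wrist_force: [1.4, 1.3, -0.5]
opening: 0.712
time_s: 22.68
eef_pos: [0.562, 0.0261, 0.0666]
tool_rot: [0.96, 0.279, -0.0, -0.0]
wrist_force: [0.3, 0.1, -1.1]
opening: 0.713
time_s: 23.05
eef_pos: [0.562, 0.0261, 0.0626]
tool_rot: [0.96, 0.279, -0.0, -0.0]
wrist_force: [0.8, 0.8, -0.1]
opening: 0.713
shift units [-0.0003 -0.0001  0.0201] twist -0.0002 pos [0.562  0.0261 0.0626] yaw 32.39 t 23.05 q6 0.93 F [ 0.8  0.8 -0.1] T [-0.01  -0.006 -0.011] op 0.7134555901810772
```

```bash

python3 -m handwheel '[[[0,0,0.005],0,1],[[0,0,0.005],0,1],[[0,0,0.004],0,1],[[0,0,0.003],0,1],[[0,0,0],0,1]]'
python3 -m handwheel '[[[0,0,0.003],0,1],[[0,0,0.003],0,1],[[0,0,0],0,1],[[0,0,0],0,1]]'
python3 -m handwheel '[[[0,0,0.003],0,1],[[0,0,0.002],0,1],[[0,0,0],0,1],[[0,0,0],0,1]]'
python3 - <<'E'
from h import *
todo((.5619,.0261,.0525),32.4)
E
```

```text
time_s: 23.68
eef_pos: [0.5622, 0.0261, 0.0546]
tool_rot: [0.96, 0.279, -0.0, -0.0]
wrist_force: [-0.7, -0.1, 0.7]
opening: 0.715
time_s: 24.18
eef_pos: [0.5622, 0.0261, 0.0517]
tool_rot: [0.96, 0.279, 0.0, -0.0]
wrist_force: [-1.9, 0.2, 4.9]
opening: 0.716
time_s: 24.68
eef_pos: [0.5623, 0.0262, 0.0495]
tool_rot: [0.96, 0.279, 0.0, -0.0]
wrist_force: [-3.1, 0.6, 6.5]
opening: 0.713
shift units [-0.0007 -0.0003 -0.0059] twist -0.0002 pos [0.5623 0.0262 0.0495] yaw 32.39 t 24.675 q6 0.93 F [-3.1  0.6  6.5] T [0.204 0.518 0.123] op 0.7133773319291832
```

It seated at the expected height (z of about 0.052). I'll ease off, release, back off and check.

```bash

python3 -m handwheel '[[[0,0,-0.002],0,1],[[0,0,0],0,0],[[0,0,0],0,-0.5],[[0,0,0],0,-1],[[0,0,0],0,-1],[[0,0,0],0,-1],[[0,0,0],0,-1]]'
python3 -m handwheel '[[[0,0,-0.04],0,-1],[[0,0,-0.1],0,-1],[[0,0,-0.1],0,-1],[[-0.1,0,0],0,-1],[[-0.1,0,0],0,-1],[[0,0,0],0,-1],[[0,0,0],0,-1]]'
python3 - <<'E'
from h import *
todo((.5619,.0261,.0525),32.4)
W,K,V=cam("wrist");p=toP(K,V,(.5608,.0254,.06)).astype(int);print(p)
S,K,V=cam("scene");q=toP(K,V,(.5608,.0254,.06)).astype(int)
w=W[max(0,p[1]-75):,:][:150,max(0,p[0]-75):][:,:150]
s=S[q[1]-30:q[1]+30,q[0]-30:q[0]+30]
cv2.imwrite("pics/fin.png",np.hstack([cv2.resize(w,(400,400),interpolation=cv2.INTER_CUBIC),cv2.resize(s,(400,400),interpolation=cv2.INTER_CUBIC)]))
E
```

```text
time_s: 25.55
eef_pos: [0.5622, 0.0261, 0.0497]
tool_rot: [0.96, 0.279, 0.0, 0.0]
wrist_force: [0.4, 0.6, 0.6]
opening: 0.999
time_s: 26.42
eef_pos: [0.4788, -0.0276, 0.1713]
tool_rot: [0.96, 0.279, 0.002, 0.001]
wrist_force: [0.5, -0.1, 0.1]
opening: 1.002
shift units [ 0.1971 -0.0022  0.2382] twist -0.0007 pos [ 0.4788 -0.0276  0.1713] yaw 32.36 t 26.425 q6 0.8 F [ 0.5 -0.1  0.1] T [ 0.031  0.018 -0.02 ] op 1.0019350771102178
[254  57]
```

View pics/fin.png

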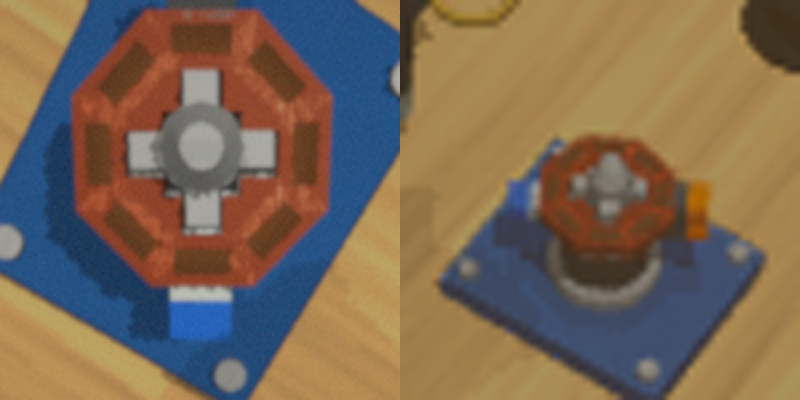

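```bash
python3 -c "
from rig import r
print(r.finish_job(), r.sense()['time_s'])"
```

```text
the job is handed in; nothing more can be done
the job is handed in; nothing more can be done
```

The clutch pack is built as asked and handed in at about 26.5 s of the 64 s allowed.

- **Separator:** it went on first, with its blue tab opposite the first disc's tab (the splines stood at about 32°). It slid over the splines with no noticeable force and met the spring at the expected seat height.
- **Large disc:** it went on second, with its orange tab over the first disc's tab. It also slid over freely and seated at the expected height. The upward force on either plate was at most about 6.5 N.
- **Last checks:** the gripper was fully open and clear of everything, with wrist force near zero. The final pictures show the disc flat on the hub and the blue tab opposite the orange one. The disc's top measured about 77 mm by its size in the picture, against 74 mm intended, which is within that method's error of roughly 3 mm.
- **Less certain:** I judged that there are no gaps from the seating height and the push, because I had no side view of the pack. I did not look again at the bystanders at the end; the arm passed well above them and I saw no contact.

No check failed.

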